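# Tuck a battery cover under the instrument's panel and hold it down

### The arm

A 7-joint arm with a two-finger parallel gripper is mounted at the origin on the work surface. World frame = base frame: x ahead of the robot, y to its left, z up, the work surface at z = 0. Lengths are in m, angles in rad, forces in N, time in s.
With the tool pointing down it reaches from about 0.4 to 0.85 m from the base axis. Payload 4.5 kg.
Tool frame: the origin (TCP) lies midway between the tips of the shut fingers; the grasp point (between the pads) lies 19 mm behind it (bot.tcp_to_grasp is the z of the grasp point in the tool frame, in m); z points along the fingers, y is the line along which they close (so a half turn about z gives the same grasp; the last joint's range is limited). The gripper opens to 85 mm and grips with 20 to 120 N. Pads are 22 mm wide; open, the fingers measure 114 mm over their backs; the gripper's body (76 mm by 85 mm) begins 54 mm behind the grasp point. The pads swing forward as they close: fully open they stand 13 mm farther back than shut.
Start: joints at [1.167, 0.689, -0.195, 1.565, 0.157, 0.902, -0.215], TCP at [0.265, -0.566, 0.204] pointing down, gripper open.
Joint ranges: [-3.01, 3.01], [-0.46, 2.08], [-1.47, 1.51], [0.13, 2.56], [-1, 4.14], [0.04, 2.09], [-2.66, 2.66]. Speed limits (rad/s): [2.57, 2.57, 3.14, 3.14, 3.14, 3.14, 3.14].

### API

Orientations are given as a unit quaternion [w, x, y, z].
In Python, from bench import bot gives the robot as it stands. Calls block until the motion is done:
- bot.move_ptp(position, orientation): joint-space move of the TCP to a pose.
- bot.move_linear(position, ori=None, velocity=0.15): straight line of the TCP; ori=None keeps the orientation; velocity is the mean speed in m/s.
- bot.move_joints(angles): joint-space move.
- bot.gripper_open() and bot.grasp(strength=None): open the fingers fully, or close them until they stop; strength is the grip in N (None keeps the last).
- bot.hold(seconds).
- bot.solve_ik(position, orientation): joint angles nearest the present ones, or None.
- bot.get_obs(): the state.
- bot.camera(name): name is "scene" or "top"; returns a dict with "frame" (420x560x3 uint8, red, green, blue), "mtx" (3x3 intrinsics, pixels), "k1" (the pictures are not rectified: a ray, as slopes to the right and down, at radius r is drawn at 1 + k1 r^2 times it, then the intrinsics apply), "T" (4x4, takes a point from camera to world coordinates). Camera axes: x right, y up, looking along -z (the intrinsics and any distortion apply to the point x, -y, -z); pixel columns grow to the right and rows downward; lengths in m; the calibration is good to about 2 mm. A picture is of the moment at which its call begins. There is no depth.
A pose or a line that the arm cannot do raises bot.MotionError and nothing moves.
- bot.finish_job(): hands the job in; it is judged then, once.
The state is a dict: "time": time; "joints": joint angles; "joint_velocities": joint speeds; "joint_torque": joint torques, N m; "tcp_pos": TCP position; "ee_rot": TCP orientation; "force": force on the tool from outside, world axes, zero at the start; "torque": the same for the moment, N m; "grip_width": finger opening in m; "grip_force": force on a finger pad.
Only numpy, scipy, OpenCV 4.12 (cv2) and the standard library are available. Lean on these libraries where they do the work, as an engineer would, in place of code of your own. Each camera call takes 0.05 s, during which the arm holds its last target. There are 200 camera calls.

### The job

One of the two battery bays of the instrument lying on the bench already has its cover; the other is still open. Pick up the loose cover by its rib, slide its plain edge (the one farther from the rib) fully home under the overlapping hinged panel of the open bay without lifting that panel, and press the cover flat on its seat against the sprung contact. Finish while still holding the cover pressed flat, do not let go, and leave the other things on the bench alone.

Things in the scene. Friction and masses are not known exactly. Their poses are not given: they have to be found in the camera images.
- cover: The loose cover: grey plastic plate, 110 mm (x) by 90 mm (y), 4 mm thick, 0.12 kg, lying on the bench left of the instrument, rib up. Origin: centre of its underside; z up. The upright grip rib on top, 12 mm thick (x), 50 mm long (y), its top 32 mm above the underside, is centred 15 mm from the origin towards -x. The +x edge is the plain edge that goes under the panel.
- cover_edge (a point): The middle of the loose cover's plain (+x) edge, at the underside: 55 mm along the cover's +x from its origin.
- chassis: The instrument: white chassis fixed to the bench, 220 (x) by 240 mm (y). Origin: centre of its underside, on the bench; x points from its near end towards the hinged panel. Covers lie on the seat plane, 40 mm above the bench. Two equal bays side by side, centred at y = +58 and -58 mm, each a channel 100 mm wide between ridges 3 mm high, open at the near end.
- pack: The black battery pack fixed in the open bay (either of the two), below the seat plane. Its origin and axes are where those of a perfectly fitted cover lie: on the seat plane, on the open bay's centre line, 15 mm towards -x from the chassis centre, +x towards the panel.
- fitted_cover: A cover of the same shape, already in place and fixed, closing the other bay; its origin is the centre of its underside. Its rib stands 32 mm above the seat plane.
- panel (a joint): Hinge of the light loose panel (0.15 kg, 240 mm wide, 95 mm long, 4 mm thick) that laps over the far part of both bays. 0 = down; grows (rad) as its free near edge lifts. Hinge line 105 mm beyond the chassis origin in x. Down, its underside is 10 mm above the seat plane.
- panel_lip (a point): Middle of the panel's free near edge, at its underside: 10 mm beyond the chassis origin in x, 50 mm above the bench when down. Under the panel, 30 mm beyond this edge, a fixed stop 9 mm high ends each bay: a cover is fully home when its plain edge meets it.
- contact (a joint): Travel (m) of the sprung round contact (28 mm diameter) of the pack: 0 = fully up, its top 5 mm above the seat plane; 0.005 = pressed level with the seat plane. It pushes up with 4 N at 0 and 5.4 N at 0.005, more than the cover's weight.
- contact_top (a point): The centre of the sprung contact's top face, 20 mm from the pack's origin towards -x (below the rear side of a fitted cover's rib).
- meter: Bystander: black hand-held meter, 80 x 150 x 40 mm, lying loose on the bench beyond the cover.
- screwdriver: Bystander: screwdriver lying loose right of the instrument.
- screw_dish: Bystander: small open steel dish, 80 mm across, 30 mm high, loose, left of the loose cover.

How it is judged:
On the way, in this order (a step that is already met when the one before it is completed fails the run):
1. the loose cover is lifted clear of the bench (height (world z) of cover above 0.03 m), for 0.1 s.
2. its plain edge is tucked under the panel of the open bay, panel still down (x of cover_edge in the frame of pack between 0.043 and 0.06 m and y of cover_edge in the frame of pack between -0.009 and 0.009 m and z of cover_edge in the frame of pack between -0.003 and 0.008 m and value of joint panel below 0.03 rad), for 0.2 s.
At the end, for the whole second after the job is handed in: Cover in the open bay: plain edge within 12 mm of fully home, 9 mm of the centre line, 0.08 rad of its direction, flat (0.035 rad) within 2.5 mm of the seat, at rest; contact down at least 3.5 mm; panel under 0.02 rad; fingers on the cover with over 2 N (x of cover_edge in the frame of pack between 0.043 and 0.06 m and y of cover_edge in the frame of pack between -0.009 and 0.009 m and z of cover_edge in the frame of pack between -0.003 and 0.0025 m and y of cover in the frame of pack between -0.009 and 0.009 m and z of cover in the frame of pack below 0.0025 m and angle between cover's own z axis and vertical below 0.035 rad and angle between the x axis of cover and the x axis of pack, either way round below 0.08 rad and value of joint contact above 0.0035 m and value of joint panel below 0.02 rad and contact force between the fingers and cover above 2 N and linear speed of cover below 0.01 m/s); the arm keeps its last pose, push and grip.
It fails at once if the panel is lifted (its hinge passes 0.06 rad, about 6 mm at its free edge) (value of joint panel above 0.06 rad).
It fails at once if a bystander is moved more than 30 mm (distance of any of meter, screwdriver, screw_dish from where it was at the start of the episode above 0.03 m).
It also fails if it takes over 38 s, if anything falls off the work surface, if the arm or the gripper's body presses on something with over 40 N, if the wrist force passes 120 N, or if a joint passes its speed limit or range.

## Working session

There is one attempt and no reset: what is moved stays moved. The work goes in short steps, each a Python script; the robot and the scene stay as the last script left them, time stands still between calls to the robot, and variables do not carry over. Pictures are saved under pics/ and viewed, at most 10 in all, crops included, and the job is handed in when it is done.

```bash
ls; mkdir -p pics
python3 - <<'E'
from bench import bot
import cv2,numpy as np
for n in("scene","top"):
    c=bot.camera(n); cv2.imwrite(f"pics/{n}0.png",c["frame"][:,:,::-1]); print(n,c["mtx"].tolist(),c["k1"],np.round(c["T"],4).tolist())
o=bot.get_obs(); print(o["time"],o["tcp_pos"],o["ee_rot"],bot.tcp_to_grasp)
E
```

```text
pics
scene [[512.9301886882472, 0.0, 283.0032043660482], [0.0, 512.9301886882472, 208.81138140395828], [0.0, 0.0, 1.0]] 0.007100117214011106 [[-0.2612, -0.5842, 0.7685, 1.5831], [0.9652, -0.1486, 0.2151, 0.2749], [-0.0115, 0.7979, 0.6026, 0.8637], [0.0, 0.0, 0.0, 1.0]]
top [[497.723694898841, 0.0, 274.30953371434106], [0.0, 497.723694898841, 211.50401724942608], [0.0, 0.0, 1.0]] 0.007105978419497087 [[-0.0234, 0.9958, -0.089, 0.4791], [-0.9997, -0.0223, 0.0127, 0.0187], [0.0107, 0.0893, 0.9959, 1.4341], [0.0, 0.0, 0.0, 1.0]]
0.1 [ 0.26463979 -0.56549435  0.20314263] [-8.20119119e-04  9.76125700e-01  2.17204695e-01 -2.54222637e-04] -0.0187
```

View pics/top0.png

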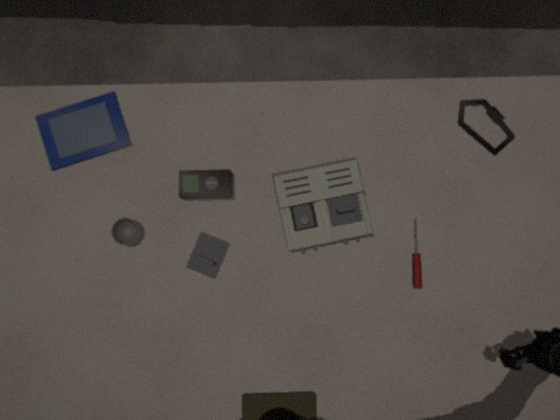

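View pics/scene0.png

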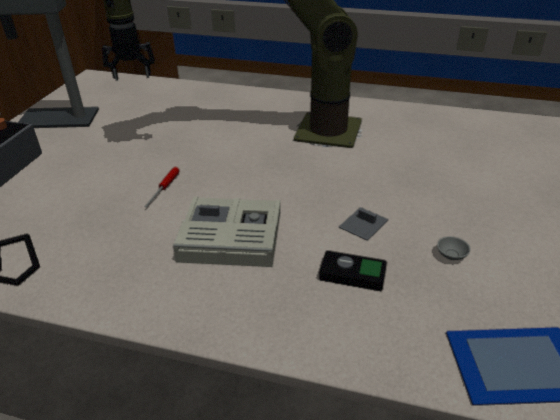

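The top view shows the cover at about (208,255), the chassis at (323,204) with its left (+y) bay open, and the meter, dish and screwdriver around them. I'll enlarge both views.

Run:
```python
import cv2,numpy as np
def crop(n,x,y,w,h,s,o):
    i=cv2.imread(n)[y:y+h,x:x+w]; i=cv2.resize(i,None,fx=s,fy=s,interpolation=cv2.INTER_CUBIC)
    cv2.imwrite(o,np.clip((i/255.)**.6*255*1.2,0,255).astype('uint8'))
crop("pics/top0.png",180,150,200,120,4,"pics/topc.png")
crop("pics/scene0.png",170,180,230,100,3.4,"pics/scenec.png")
```

```text
(no output)
```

View pics/topc.png

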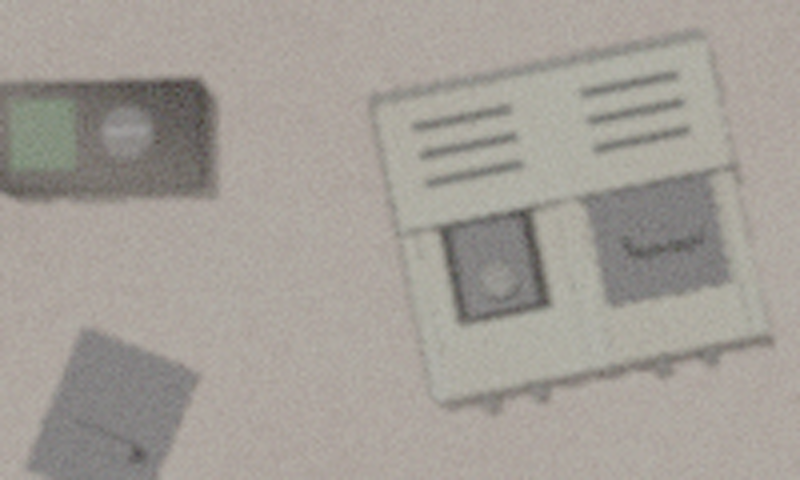

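View pics/scenec.png

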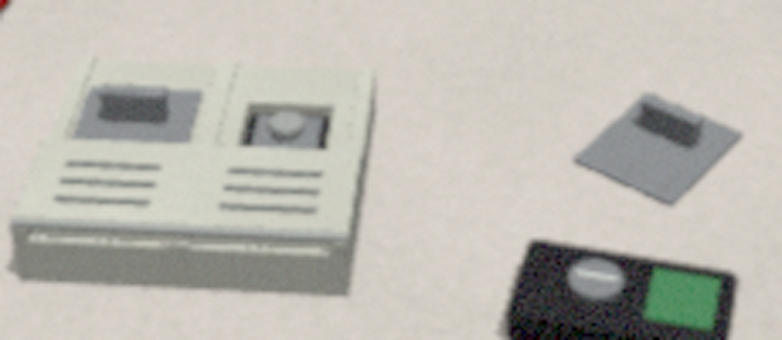

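The left (+y, image-left) bay is open: pack with a round contact at crop (500,280). The panel near edge runs from crop (403,232) to (737,167). The cover's plain edge is the upper one, crop (83,328) to (200,375), and its rib is near the lower side. Next I'll refine the corners and fit both poses using both cameras.

```bash
cat > vis.py <<'E'
import cv2,numpy as np
from scipy.optimize import least_squares
def proj(c,P):
    p=(np.asarray(P)-c["T"][:3,3])@c["T"][:3,:3]
    s=np.c_[p[:,0],-p[:,1]]/-p[:,2:3]
    s=s*(1+c["k1"]*(s**2).sum(1,keepdims=True))
    return s*[c["mtx"][0,0],c["mtx"][1,1]]+c["mtx"][:2,2]
def avg(bot,n,k):
    c=[bot.camera(n) for _ in range(k)]; r=c[0]; r["frame"]=np.mean([x["frame"] for x in c],0); return r
def place(q,P):
    c,s=np.cos(q[2]),np.sin(q[2]); P=np.asarray(P,float)
    return np.c_[P[:,:2]@np.array([[c,s],[-s,c]])+q[:2],P[:,2]]
def fit(sets,q0):
    f=lambda q:np.concatenate([(proj(c,place(q,P))-uv).ravel() for c,P,uv in sets])
    return least_squares(f,q0,loss="soft_l1")
E
python3 - <<'E'
from bench import bot
from vis import *
cs={n:avg(bot,n,4) for n in("top","scene")}
def pick(n,pts,o,s):
    g=cv2.cvtColor(cs[n]["frame"].astype('uint8'),cv2.COLOR_RGB2GRAY)
    p=((np.array(pts)+.5)/s-.5+o).astype(np.float32)
    q=cv2.cornerSubPix(g,p[:,None].copy(),(3,3),(-1,-1),(3,40,.01))[:,0]
    print(n,np.round(q-p,1).tolist()); return np.where(np.linalg.norm(q-p,axis=1)[:,None]<1.6,q,p)
T=lambda p:pick("top",p,[180,150],4); S=lambda p:pick("scene",p,[170,180],3.4)
mm=lambda a:np.array(a)/1000
ch=[(cs["top"],mm([[105,120,54],[105,-120,54],[10,120,54],[10,-120,54],[-110,120,43],[-110,-120,43]]),T([[372,98],[703,33],[403,232],[737,167],[437,403],[770,340]])),
 (cs["scene"],mm([[105,120,54],[105,-120,54],[-110,120,43]]),S([[348,237],[14,220],[375,70]]))]
cv=[(cs["top"],mm([[55,45,4],[55,-45,4],[-55,45,4]]),T([[83,328],[200,375],[27,468]])),
 (cs["scene"],mm([[55,45,4],[55,-45,4],[-55,45,4]]),S([[672,203],[577,160],[741,135]]))]
for nm,st,q0 in(("ch",ch,[.5,-.08,.19]),("cv",cv,[.37,.15,-.38])):
    for l,ss in(("both",st),("top",st[:1]),("scene",st[1:])):
        r=fit(ss,q0); print(nm,l,np.round(r.x,4),np.round(r.fun.reshape(-1,2),1).tolist())
    if nm=="ch":qc=fit(st,q0).x
    else:qv=fit(st,q0).x
np.save("q.npy",[qc,qv])
def draw(im,c,P,col):
    cv2.polylines(im,[np.round((proj(c,P)+.5)*64*4).astype(int)],True,col,1,cv2.LINE_AA,6)
rect=lambda x0,x1,y0,y1,z:mm([[x0,y0,z],[x1,y0,z],[x1,y1,z],[x0,y1,z]])
for n,(x,y,w,h) in dict(top=(180,150,200,145),scene=(170,180,200,145)).items():
    c=cs[n]; im=cv2.resize(np.clip(c["frame"]*1.4,0,255).astype('uint8')[:,:,::-1],None,fx=4,fy=4,interpolation=cv2.INTER_CUBIC).copy()
    draw(im,c,place(qc,rect(10,105,-120,120,54)),(0,0,255)); draw(im,c,place(qc,rect(-110,105,-120,120,40)),(0,255,0))
    ang=np.linspace(0,6.28,30); draw(im,c,place(qc,np.c_[-.035+.014*np.cos(ang),.058+.014*np.sin(ang),0*ang+.045]),(255,0,255))
    draw(im,c,place(qv,rect(-55,55,-45,45,4)),(0,0,255)); draw(im,c,place(qv,rect(-21,-9,-25,25,32)),(0,255,0))
    cv2.imwrite(f"pics/{n}fit.png",im[4*y:4*(y+h),4*x:4*(x+w)])
E
```

```text
top [[-0.20000000298023224, -0.6000000238418579], [1.2999999523162842, 0.800000011920929], [-0.8999999761581421, 0.6000000238418579], [-0.4000000059604645, -1.2999999523162842], [-0.10000000149011612, 0.0], [1.7000000476837158, 0.8999999761581421]]
scene [[0.0, 0.0], [-1.399999976158142, 0.6000000238418579], [-0.6000000238418579, 0.800000011920929]]
top [[-0.5, -0.10000000149011612], [0.4000000059604645, 0.0], [-1.0, -0.10000000149011612]]
scene [[-0.10000000149011612, 1.2000000476837158], [-1.7999999523162842, 0.20000000298023224], [0.800000011920929, -0.10000000149011612]]
ch both [ 0.6254 -0.1347  0.1751] [[0.7, 0.5], [0.1, -1.1], [0.4, -1.1], [0.5, 0.3], [-0.5, -0.9], [0.1, -2.0], [0.1, -0.9], [0.9, -1.5], [1.3, -1.9]]
ch top [ 0.6233 -0.134   0.1748] [[0.5, 1.2], [-0.1, -0.3], [0.1, -0.3], [0.2, 1.1], [-0.7, -0.1], [-0.1, -1.2]]
ch scene [ 0.6309 -0.1351  0.1839] [[-0.2, 0.3], [0.0, 0.3], [0.2, -1.0]]
cv both [ 0.4883  0.1941 -0.4122] [[0.7, -1.0], [-0.5, -0.9], [0.1, -0.3], [0.7, -1.7], [-0.7, -1.4], [0.8, -1.2]]
cv top [ 0.4862  0.1944 -0.4152] [[0.7, -0.3], [-0.6, -0.1], [-0.1, 0.4]]
cv scene [ 0.4945  0.1938 -0.4081] [[0.4, -0.2], [-1.2, 0.1], [0.4, 0.1]]
```

View pics/topfit.png

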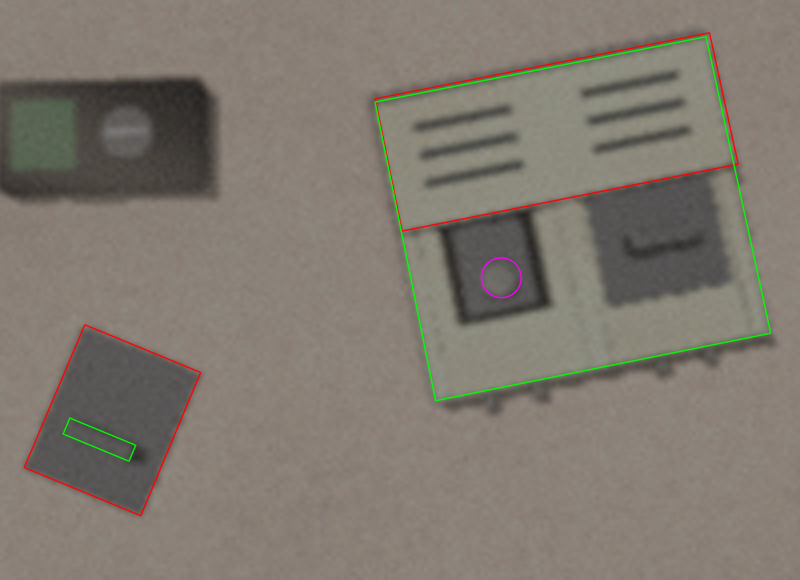

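View pics/scenefit.png

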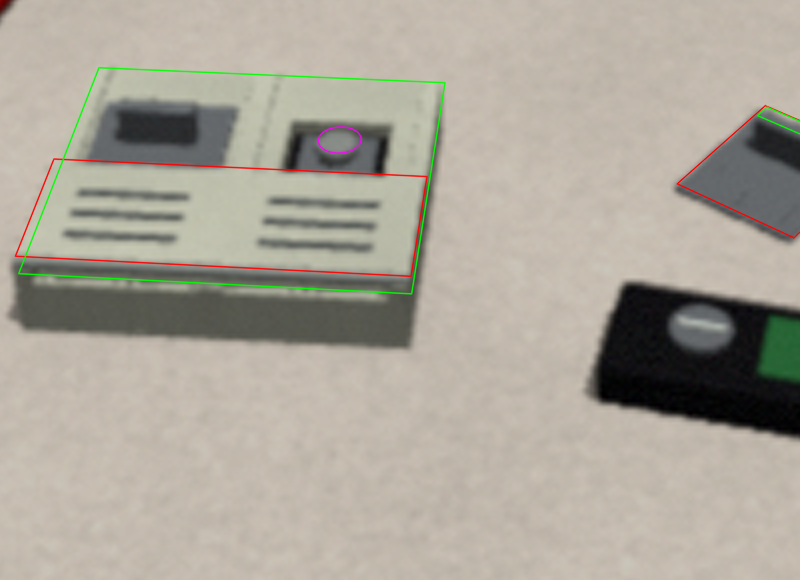

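The fits agree within about 2–3 mm across the cameras. Now grasp and lift.

```bash
cat > mv.py <<'E'
import numpy as np
from scipy.spatial.transform import Rotation as R
from bench import bot
qc,qv=np.load("q.npy")
SG=-1
GZ=.008
def tool(pos,yaw,pitch=0,sg=SG,gz=None):
    Rc=R.from_euler("ZY",[yaw,pitch])
    M=R.from_matrix(np.array([[0,sg,0],[sg,0,0],[0,0,-1.]]))
    return np.asarray(pos)+Rc.apply([-.015,0,GZ if gz is None else gz]),(Rc*M).as_quat(scalar_first=True)
PK=np.array([*(qc[:2]+R.from_euler("z",qc[2]).apply([-.015,.058,0])[:2]),.04])
def inbay(edge,pitch,y=0):   # edge=(x,z) of the plain edge in pack frame
    Rz=R.from_euler("z",qc[2]); o=np.array([edge[0],y,edge[1]])-R.from_euler("y",pitch).apply([.055,0,0])
    return tool(PK+Rz.apply(o),qc[2],pitch)
def st(t=""):
    o=bot.get_obs(); print(t,round(o["time"],2),np.round(o["tcp_pos"],4),"F",np.round(o["force"],1),"T",np.round(o["torque"],2),"w",round(float(o["grip_width"]),4),"g",np.round(o["grip_force"],1)); return o
E
python3 - <<'E'
from mv import *
for sg in(1,-1):
    for a in(tool([*qv[:2],0],qv[2],0,sg),tool(PK,qc[2],0,sg)):
        j=bot.solve_ik(*a); print(sg,None if j is None else np.round(j,2))
E
```

```text
1 [-0.56  0.89  0.12  2.03 -0.4   0.24 -0.51]
1 [ 0.27  0.88 -0.36  1.78  0.52  0.58 -0.24]
-1 [ 0.16  1.24 -1.26  2.    1.38  1.16  0.98]
-1 [-0.14  0.9   0.36  1.8  -0.56  0.54 -2.38]
```

```bash
sed -i 's/^SG=-1/SG=1/' mv.py
python3 - <<'E'
from mv import *
p,q=tool([*qv[:2],0],qv[2])
up=lambda h:p+[0,0,h]
bot.gripper_open()
bot.move_ptp(up(.12),q); st("above")
bot.move_linear(p,velocity=.1); st("down")
bot.grasp(70); st("grasp")
bot.move_linear(up(.05),velocity=.1); st("lift")
bot.move_linear(up(.13),velocity=.15); st("up")
E
```

```text
above 3.52 [0.4751 0.1991 0.128 ] F [ 0.1  0.5 -0.1] T [0.01 0.02 0.  ] w 0.0857 g 0.0
down 4.88 [0.475  0.2002 0.0085] F [-0.5 -0.4  0.6] T [ 0.04 -0.02  0.01] w 0.0859 g 0.0
grasp 5.64 [0.4746 0.2001 0.008 ] F [ 0.  -0.  -0.2] T [-0.05  0.04 -0.02] w -0.0003 g 0.0
lift 6.29 [0.4745 0.2    0.0579] F [-0.2  0.6 -0.2] T [ 0.04 -0.06 -0.09] w 0.0001 g 0.0
up 6.97 [0.474  0.1997 0.1373] F [0.5 0.1 0.3] T [-0.    0.07 -0.01] w 0.0002 g 0.0
```

The fingers closed on nothing, so I'll look.

Run:
```python
from mv import *
from vis import *
ims=[]
for n,(x,y,w,h) in dict(top=(150,180,130,100),scene=(320,120,130,130)).items():
    c=avg(bot,n,3); im=np.clip(c["frame"]*1.5,0,255).astype('uint8')[y:y+h,x:x+w,::-1]; ims.append(cv2.resize(im,(390,390*h//w),interpolation=cv2.INTER_CUBIC))
h=max(i.shape[0] for i in ims)
cv2.imwrite("pics/miss.png",np.hstack([cv2.copyMakeBorder(i,0,h-i.shape[0],0,8,0) for i in ims]))
```

```text
(no output)
```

View pics/miss.png

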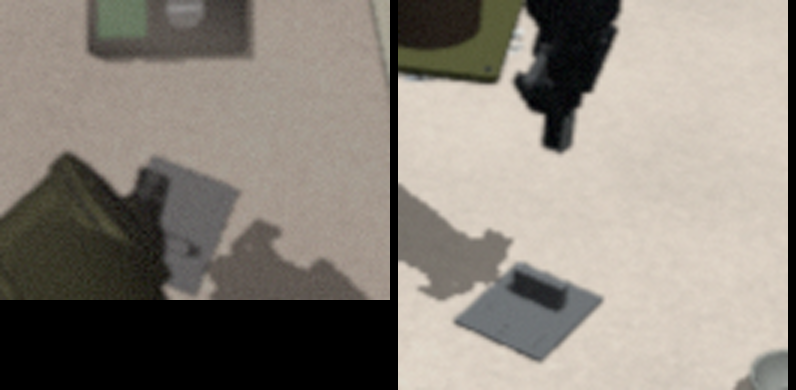

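Run:
```python
from mv import *
from vis import *
o=bot.get_obs(); print(o["tcp_pos"],R.from_quat(o["ee_rot"],scalar_first=True).as_matrix().round(2).tolist())
for n in("top","scene"):
    c=bot.camera(n); print(n,np.round(c["T"],3).tolist(),proj(c,np.array([[0,0,0],o["tcp_pos"],[*qv[:2],0]])).round(0).tolist())
```

```text
[0.47414287 0.199911   0.13728994] [[0.4, 0.92, -0.0], [0.92, -0.4, -0.0], [-0.0, -0.0, -1.0]]
top [[-0.023, 0.996, -0.089, 0.479], [-1.0, -0.022, 0.013, 0.019], [0.011, 0.089, 0.996, 1.434], [0.0, 0.0, 0.0, 1.0]] [[280.0, 429.0], [199.0, 260.0], [208.0, 254.0]]
scene [[-0.261, -0.584, 0.768, 1.583], [0.965, -0.149, 0.215, 0.275], [-0.011, 0.798, 0.603, 0.864], [0.0, 0.0, 0.0, 1.0]] [[328.0, 130.0], [372.0, 178.0], [364.0, 223.0]]
```

The cover hasn't moved. I'll go to a low hover with the fingers open and overlay the expected TCP and rib in both views.

Run:
```python
from mv import *
from vis import *
p,q=tool([*qv[:2],0],qv[2])
bot.move_linear(p+[0,0,.05],velocity=.15); o=st()
Rt=R.from_quat(o["ee_rot"],scalar_first=True); t=o["tcp_pos"]
ims=[]
for n,(x,y,w,h) in dict(top=(160,200,90,90),scene=(325,165,90,90)).items():
    c=avg(bot,n,2); im=np.clip(c["frame"]*2.2+15,0,255).astype('uint8')[:,:,::-1][y:y+h,x:x+w]; k=390/w
    im=cv2.resize(im,(390,390),interpolation=cv2.INTER_CUBIC)
    px=lambda P:[tuple(a) for a in np.round((proj(c,np.array(P))+.5-[x,y])*k).astype(int).tolist()]
    a=px([t,t+Rt.apply([.03,0,0]),t+Rt.apply([0,.03,0]),t+Rt.apply([0,0,-.06])])
    for b,col in zip(a[1:],((0,0,255),(0,255,0),(255,100,0))): cv2.line(im,a[0],b,col,1)
    for z in(4,32):
        cv2.polylines(im,[np.array(px(place(qv,np.array([[-21,-25,z],[-9,-25,z],[-9,25,z],[-21,25,z]])/1000)))],True,(0,255,255),1)
    ims.append(im)
cv2.imwrite("pics/hover.png",np.hstack(ims))
```

```text
8.06 [0.4749 0.2003 0.0584] F [ 0.1 -0.5  0.5] T [ 0.03  0.   -0.04] w 0.0002 g 0.0
```

View pics/hover.png

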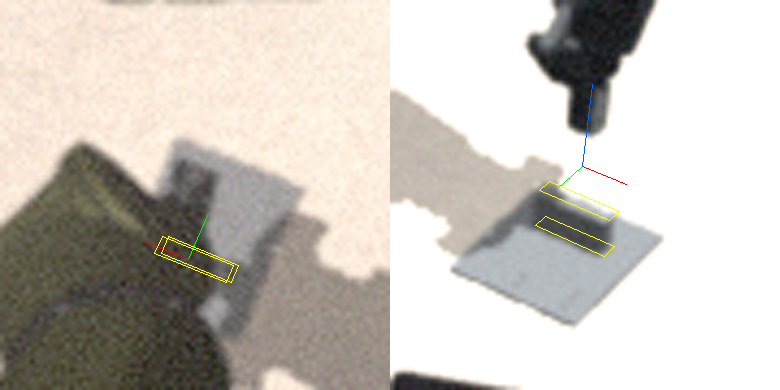

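The rib overlay matches, but the real fingertips are about 8 px, roughly 25 mm, above the reported TCP. That explains the miss above the rib. I'll check the offset with a guarded touch on the rib top, fingers shut.

Run:
```python
from mv import *
p,q=tool([*qv[:2],0],qv[2])
bot.move_linear(p+[0,0,.004],velocity=.12)
z=p[2]+.004
for i in range(16):
    o=bot.get_obs()
    if o["force"][2]>4: break
    z-=.002; bot.move_linear([p[0],p[1],z],velocity=.03)
st(f"cmd z {z:.4f}")
bot.move_linear([p[0],p[1],.03],velocity=.12); st()
```

```text
cmd z 0.0040 9.79 [0.4748 0.2001 0.0047] F [-1.7 -0.3  8.5] T [-0.16  0.2   0.05] w 0.0002 g 4.1
 10.16 [0.475  0.2003 0.0302] F [-0.4 -0.7 -0.5] T [-0.02 -0.04 -0.02] w -0.0002 g 0.0
```

Contact is 27 mm lower than reported, so the real tips are 27 mm behind the reported TCP. Regrasp with that correction.

```bash
sed -i 's/^GZ=.*/GZ=-.019/' mv.py
python3 - <<'E'
from mv import *
p,q=tool([*qv[:2],0],qv[2])
bot.gripper_open()
bot.move_linear(p,velocity=.1); st("down")
bot.grasp(70); o=st("grasp")
if o["grip_width"]>.006:
    bot.move_linear(p+[0,0,.05],velocity=.1); st("lift")
    bot.move_linear(p+[0,0,.12],velocity=.2); st("up")
E
```

```text
down 11.58 [ 0.4746  0.2001 -0.0189] F [-0.6 -0.6 -0. ] T [ 0.03 -0.   -0.  ] w 0.0854 g 0.0
grasp 12.25 [ 0.4749  0.2001 -0.0186] F [0.4 0.4 5.4] T [-0.06  0.02 -0.02] w 0.0111 g 69.2
lift 12.9 [0.4743 0.2    0.0308] F [-0.3  0.1 -2. ] T [0.   0.04 0.  ] w 0.0106 g 68.5
up 13.4 [0.4742 0.1998 0.1004] F [ 0.3  0.4 -1.5] T [0.04 0.02 0.03] w 0.0106 g 68.4
```

Held (width ~11 mm). Move to a tilted hover just above the open bay and check alignment.

Run:
```python
from mv import *
from vis import *
p,q=inbay((.012,.075),.10)
bot.move_ptp(p,q); st("hover")
p,q=inbay((.012,.016),.10)
bot.move_linear(p,q,velocity=.12); st("low")
k=5
Rc=R.from_euler("ZY",[qc[2],.10]); Rz=R.from_euler("z",qc[2])
e=PK+Rz.apply([.012,0,.016]); ims=[]
for n,(x,y,w,h) in dict(top=(270,155,80,110),scene=(215,165,80,110)).items():
    c=avg(bot,n,3); np.save(f"{n}_hov.npy",c["frame"])
    im=np.clip(c["frame"]*1.6+10,0,255).astype('uint8')[:,:,::-1][y:y+h,x:x+w]
    im=cv2.resize(im,None,fx=k,fy=k,interpolation=cv2.INTER_CUBIC)
    px=lambda P:np.round((proj(c,np.array(P))+.5-[x,y])*k).astype(int)
    cv2.polylines(im,[px(e+Rc.apply(np.array([[0,45,4],[0,-45,4],[-110,-45,4],[-110,45,4]])/1000))],True,(0,0,255),1)
    cv2.polylines(im,[px(place(qc,np.array([[10,120,54],[10,-120,54],[105,-120,54],[105,120,54]])/1000))],True,(0,255,0),1)
    cv2.polylines(im,[px(place(qc,np.array([[10,108,43],[-110,108,43],[-110,8,43],[10,8,43]])/1000))],True,(255,100,0),1)
    ims.append(im)
cv2.imwrite("pics/align.png",np.hstack(ims))
```

```text
hover 14.54 [ 0.5415 -0.0883  0.1024] F [ 0.8  0.  -1.1] T [ 0.09 -0.14  0.03] w 0.0107 g 68.3
low 15.18 [ 0.5423 -0.0898  0.0444] F [-0.8 -0.4 -1.3] T [ 0.02 -0.09  0.04] w 0.0105 g 68.3
```

View pics/align.png

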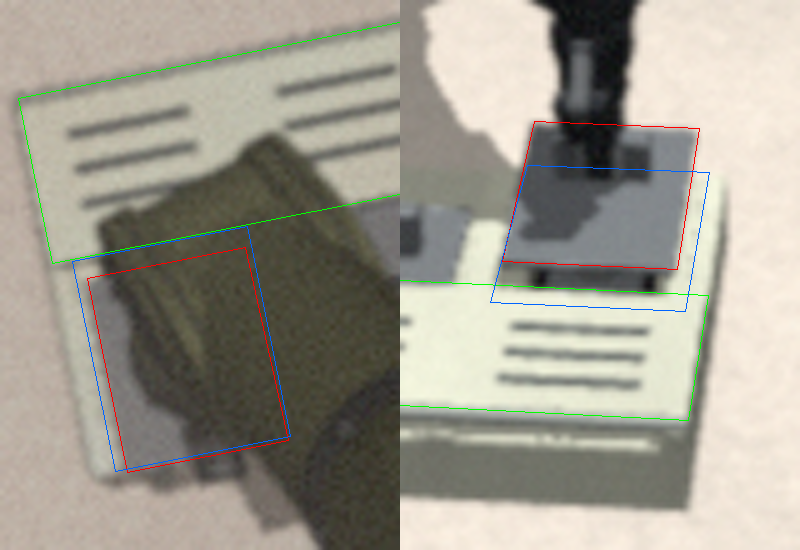

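The cover outline matches the prediction within about 1 px in both views. Its edge is just short of the lip (green) and centred in the channel (blue). Now lower it, slide it in while watching force, and press flat.

```bash
cat >> mv.py <<'E'
def floc(o): return R.from_euler("z",qc[2]).inv().apply(o["force"])
E
python3 - <<'E'
from mv import *
p,q=inbay((.012,.004),.10); bot.move_linear(p,q,velocity=.05); o=st("seat"); f0=floc(o)
for x,z,a in((.022,.003,.095),(.034,.0025,.08),(.044,.002,.07),(.048,.002,.065)):
    p,q=inbay((x,z),a); bot.move_linear(p,q,velocity=.05); o=bot.get_obs(); print(x,np.round(floc(o),1),round(o["time"],2))
    if abs(floc(o)[0])>10 or abs(floc(o)[2])>15: break
else:
    for x in np.arange(.050,.0601,.002):
        p,q=inbay((x,.002),.06); bot.move_linear(p,q,velocity=.03); o=bot.get_obs(); print(x,np.round(floc(o),1),round(o["time"],2))
        if floc(o)[0]<-6: break
st("end")
E
```

```text
seat 15.88 [ 0.5419 -0.0906  0.0318] F [ 0.  -0.  -0.5] T [ 0.   -0.14 -0.02] w 0.0108 g 68.3
0.022 [ 0.  -0.1 -1. ] 16.23
0.034 [-0.5  0.2 -1.5] 16.62
0.044 [ 0.2 -1.3 -1.3] 16.98
0.048 [ 0.3 -0.3 -1. ] 17.23
0.05 [-0.6 -0.2  0.7] 17.48
0.052000000000000005 [ 0.  -0.5 -1. ] 17.73
0.054000000000000006 [ 0.3 -0.6 -1.3] 17.98
0.05600000000000001 [-0.4 -0.6 -1.4] 18.23
0.05800000000000001 [-5.5 -1.3  0.8] 18.48
0.06000000000000001 [-8.  -0.1  4. ] 18.73
end 18.73 [ 0.5855 -0.0832  0.027 ] F [-7.9 -1.5  4. ] T [-0.18  1.72  0.16] w 0.0107 g 69.3
```

The edge meets the stop at a commanded x of about 57.5 mm. Now flatten and press.

Run:
```python
from mv import *
X=.0572
for z,a in((.002,.06),(.0015,.03),(.001,0)):
    p,q=inbay((X,z),a); bot.move_linear(p,q,velocity=.03); o=bot.get_obs(); print(z,a,np.round(floc(o),1),round(o["time"],2))
z=.001
while floc(o)[2]<14 and z>-.006:
    z-=.0007; p,q=inbay((X,z),0); bot.move_linear(p,q,velocity=.02); o=bot.get_obs(); print(round(z,4),np.round(floc(o),1),np.round(o["tcp_pos"]-p,4),round(o["time"],2))
bot.hold(.3); st("end")
```

```text
0.002 0.06 [-5.  -0.5  0.9] 18.98
0.0015 0.03 [-5.4  0.2  2.8] 19.23
0.001 0 [-7.5 -0.2  4.1] 19.48
0.0003 [-6.8  0.5  7.5] [-0.0013 -0.0006  0.0003] 19.73
-0.0004 [-8.7  0.3 10.5] [-0.0013 -0.0006  0.0009] 19.98
-0.0011 [-10.   -0.6  16.1] [-0.0013 -0.0006  0.0015] 20.23
end 20.53 [ 0.5866 -0.083   0.0214] F [-9.7 -1.7 15.9] T [-0.23  2.    0.08] w 0.0108 g 71.4
```

Run:
```python
from mv import *
from vis import *
p,q=inbay((.0562,-.0013),0); bot.move_linear(p,q,velocity=.02); bot.hold(.4); o=st("end")
print("tilt",R.from_quat(o["ee_rot"],scalar_first=True).as_matrix()[:,2].round(4), "err",np.round(o["tcp_pos"]-p,4))
c=avg(bot,"scene",3); x,y,w,h=165,165,130,100
im=cv2.resize(np.clip(c["frame"]*1.5+5,0,255).astype('uint8')[:,:,::-1][y:y+h,x:x+w],None,fx=6,fy=6,interpolation=cv2.INTER_CUBIC)
px=lambda P:np.round((proj(c,np.array(P))+.5-[x,y])*6).astype(int)
cv2.polylines(im,[px(place(qc,np.array([[10,120,54],[10,-120,54],[105,-120,54],[105,120,54]])/1000))],True,(0,255,0),1)
cv2.polylines(im,[px(place(qc,np.array([[10,103,44],[10,13,44],[-70,13,44],[-70,103,44]])/1000))],True,(0,0,255),1)
cv2.imwrite("pics/end.png",im)
```

```text
end 21.18 [ 0.5867 -0.083   0.0214] F [-8.3 -1.1 15.4] T [-0.22  1.72  0.08] w 0.0108 g 71.3
tilt [-7.0e-04 -1.6e-03 -1.0e+00] err [-0.0002 -0.0004  0.0017]
```

View pics/end.png

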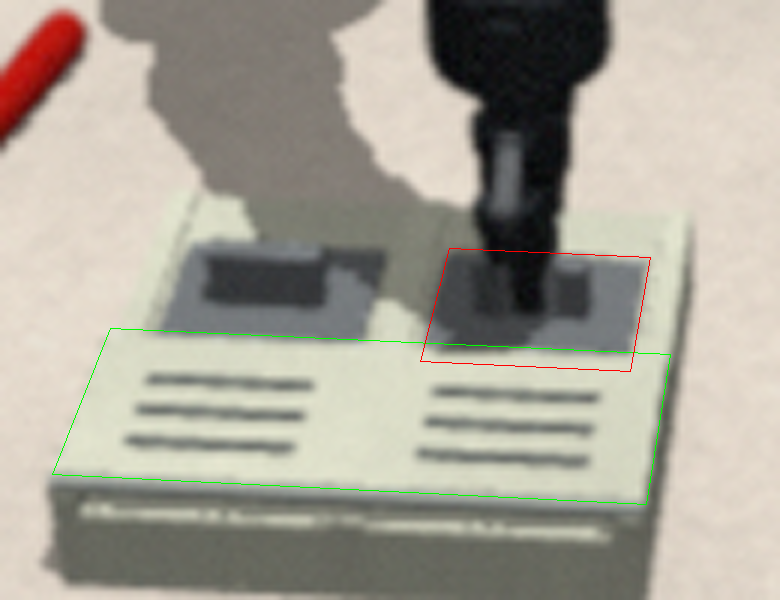

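The cover lies flat and square in the bay with its rear edge in line with the fitted cover. The panel is down on its outline and the fingers are pressing with about 15 N. Handing in.

```bash
python3 -c "
from bench import bot
print(bot.finish_job())"
```

```text
the job is handed in; nothing more can be done
None
```

The job is handed in, verdict not shown: the loose cover is against the stop under the panel, still gripped and pressed flat on its seat with about 15 N, and the panel looks down in the last picture.

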